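# Sort the treatment desk's mixed supplies into their trays

### The arm

A 6-joint arm with a two-finger parallel gripper is mounted at the origin on a cart in front of the work surface, level with it; the furniture and walls round the work are solid. World frame = base frame: x ahead of the robot, y to its left, z up, the work surface at z = 0. Lengths are in m, angles in rad, forces in N, time in s.
With the tool pointing down it reaches from about 0.325 to 0.9 m from the base axis. Payload 3.5 kg.
Tool frame: the origin (TCP) lies at the very end of the fingers, on their centre line; the grasp point (between the pads) lies 19 mm behind it (ctrl.tcp_to_grasp is the z of the grasp point in the tool frame, in m); z points along the fingers, y is the line along which they close (so a half turn about z gives the same grasp; the last joint's range is limited). The gripper opens to 85 mm and grips with 20 to 120 N. Pads are 22 mm wide; open, the fingers measure 114 mm over their backs; the gripper's body (76 mm by 85 mm) begins 54 mm behind the grasp point. The pads swing forward as they close: fully open they stand 13 mm farther back than shut.
Start: joints at [-1.411, 0.276, -0.026, 1.268, 0, 1.467], TCP at [0.162, -0.604, 0.231] pointing down, gripper open.
Joint ranges: [-3.12, 3.12], [-0.85, 1.88], [-1.08, 1.24], [-1.95, 2.15], [-1.57, 1.53], [-3.14, 3.14]. Speed limits (rad/s): [2.57, 2.57, 3.14, 3.14, 3.14, 3.14].

### API

Orientations are given as a rotation vector (axis times angle).
In Python, from station import ctrl, grab_frame, sign_off gives the robot as it stands.
- The arm moves only by the shell command python3 -m pendant 'ROWS' [FORCE]. ROWS is JSON, a list that holds one entry, the list of rows, each a list of 7 numbers: the shift along the tool's x, y, z in cm, then the turn, a rotation vector about the tool's x, y, z in degrees, then the opening, from 0 (shut) to 1 (fully open). A call has 1 to 12 rows; each row shifts and turns the commanded pose from where the row before left it, along the tool's axes as they then stand; what a row does not reach is not made up. A row lasts 1/12 s, in which the tool goes at most 41.7 mm and 7.16 degrees, less where a joint would pass 70% of its speed; a pose out of reach is approached as far as the arm can. A call is refused whole if a number of a shift passes 4.17 or a number of a turn 7.16, either way. A call with a gripper value outside its range is refused whole. The fingers move at their own pace and stop on an object; FORCE is the grip in N (left out, the last holds). Time passes only in rows, so rows that do not move let the fingers close. It gives the time, the measured TCP pose, the force, the opening and the grip force at its end, in the units of the state.
- ctrl.state(): the state, without advancing time (a new reading comes with each control period).
- grab_frame(name): name is "scene" or "top"; returns a dict with "color" (384x512x3 uint8, blue, green, red), "K" (3x3 intrinsics, pixels), "D" ([k1, k2, p1, p2, k3] as OpenCV has them; the pictures are not rectified), "R" (3x3) and "t" (3): a world point X has camera coordinates R X + t. Camera axes: x right, y down, z forward; pixel columns grow to the right and rows downward; lengths in m; the calibration is good to about 2 mm. A picture is of the moment at which its call begins. There is no depth.
- sign_off(): hands the job in; it is judged then, once.
The state is a dict: "time_s": time; "q": joint angles; "qd": joint speeds; "joint_efforts": joint torques, N m; "ee_pos": TCP position; "tool_rot": TCP orientation; "force": force on the tool from outside, world axes, zero at the start; "ft_torque": the same for the moment, N m; "grip_width": opening from 0.0 (shut) to 1.0 (fully open); "grasp_force": force on a finger pad.
Only numpy, scipy, OpenCV 4.12 (cv2) and the standard library are available. Lean on these libraries where they do the work, as an engineer would, in place of code of your own. Each camera call takes 0.05 s, during which the arm holds its last target. There are 200 camera calls.

### The job

Put away the supplies standing loose on the desk: one amber vial upright in each bay of the two-bay white tray, the sample cup upright in the square steel tray, and the roll of surgical tape flat in the round steel dish. Each must stand on the floor of its tray, let go and at rest. Leave the self-inking stamp where it stands.

Things in the scene. Friction and masses are not known exactly. Their poses are not given: they have to be found in the camera images.
- vial_a: amber medicine vial with a white screw cap, 29 mm diameter, 65 mm high, 60 g, loose, standing upright; the straight body reaches to about 40 mm, the cap is narrower. Origin: centre of its underside, z up
- vial_b: amber medicine vial with a red screw cap, same size and weight as the other; either vial may go in either bay. Origin: centre of its underside, z up
- sample_cup: white sample cup with a red screw lid, 64 mm high, 70 g, loose, standing upright; the lid is 51 mm diameter from 50 to 64 mm height, the body below it tapers from 44 mm diameter downwards. Grip it round the lid. Origin: centre of its underside, z up
- tape_roll: roll of tan surgical tape lying flat, 58 mm diameter, 25 mm high, 60 g, loose; grip it across its diameter (its bore is solid). Origin: centre of its underside, z up
- vial_tray: low white plastic tray fixed to the desk, 62 mm along its x, 116 mm along its y (end lips out to 67 mm), 24 mm high; a middle wall makes two open bays side by side along y, centres at x = 0, y = +28 and -28 mm, each 54 by 52 mm inside; walls 4 mm; inner floor 4 mm above the desk. Origin: centre of its underside, z up; yaw within 0.3 rad
- cup_tray: square shallow stainless steel tray, 100 by 100 mm, rim 20 mm above the desk, walls 3 mm, inner floor 3 mm above the desk, fixed to the desk. Origin: centre of its underside, z up
- round_dish: round shallow steel dish, 96 mm outside diameter at its rim, about 86 mm inside, rim 11 mm above the desk, inner floor 3 mm above the desk, fixed to the desk. Origin: centre of its underside, z up
- stamp: self-inking stamp with a blue cap, 39 by 58 mm and 74 mm high, loose, standing in the row with the supplies; it is to be left alone. Origin: centre of its underside, z up

How it is judged:
By the outcome, as a careful person would: the job done as asked, in the order asked, and still so for the second after the job is handed in, with the robot touching nothing.
It also fails if it takes over 93 s, if anything falls off the work surface, if the arm or the gripper's body presses on something with over 40 N, if the wrist force passes 120 N, or if a joint passes its speed limit or range.

## Working session

There is one attempt and no reset: what is moved stays moved. The work goes in short steps, Python scripts to look and compute and a shell command to move; the robot and the scene stay as the last step left them, time stands still between calls to the robot, and variables do not carry over. Pictures are saved under pics/ and viewed, at most 14 in all, crops included, and the job is handed in when it is done.

```bash
mkdir -p pics; ls; python3 - <<'E'
from station import ctrl, grab_frame
import cv2
print(ctrl.state(), ctrl.tcp_to_grasp)
for n in("scene","top"):
    f=grab_frame(n); cv2.imwrite(f"pics/{n}0.png",f["color"]); print(n,f["K"],f["D"],f["R"],f["t"])
E
```

```text
pics
{'time_s': 0.0, 'q': array([-1.41140944e+00,  2.77194728e-01, -2.78820365e-02,  1.26798394e+00,
        4.00451624e-06,  1.46737751e+00]), 'qd': array([-0.00098103,  0.00062561, -0.00128796,  0.00149966,  0.00054015,
        0.00017647]), 'joint_efforts': array([-5.29620211e-04, -4.45508087e+01,  2.95204192e+01,  1.65294064e-02,
       -7.96356107e-05,  1.60793286e-05]), 'ee_pos': array([ 0.16222651, -0.60278081,  0.23012081]), 'tool_rot': array([-3.11226508e+00, -4.11330672e-01,  9.31679269e-05]), 'force': array([-0.12119693,  0.35859478, -1.04865005]), 'ft_torque': array([ 0.02690225, -0.00935303,  0.00747454]), 'grasp_force': 0.0, 'grip_width': 0.9981092361972197} -0.0187
scene [[355.90428574   0.         253.09407473]
 [  0.         355.90428574 186.37305269]
 [  0.           0.           1.        ]] [-0.00615643  0.          0.          0.          0.        ] [[-0.83450895 -0.55038758 -0.02585202]
 [-0.21443968  0.36764181 -0.90490614]
 [ 0.50755339 -0.74960857 -0.42482531]] [0.44915966 0.17132561 0.69973303]
top [[427.77444198   0.         247.59510106]
 [  0.         427.77444198 187.9229064 ]
 [  0.           0.           1.        ]] [-0.05264943  0.          0.          0.          0.        ] [[ 3.58325496e-04 -9.99979073e-01 -6.45947806e-03]
 [-9.96391221e-01  1.91247668e-04 -8.48793106e-02]
 [ 8.48787697e-02  6.46658165e-03 -9.96370302e-01]] [0.02055448 0.54891195 1.08734312]
```

View pics/scene0.png

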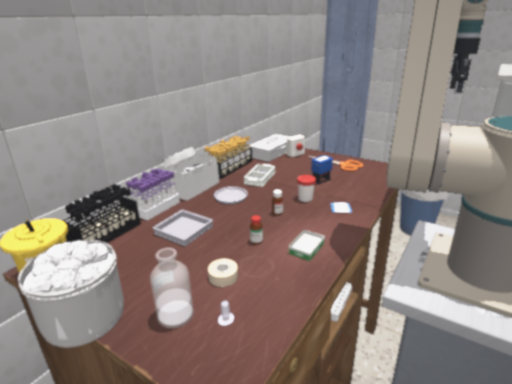

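View pics/top0.png

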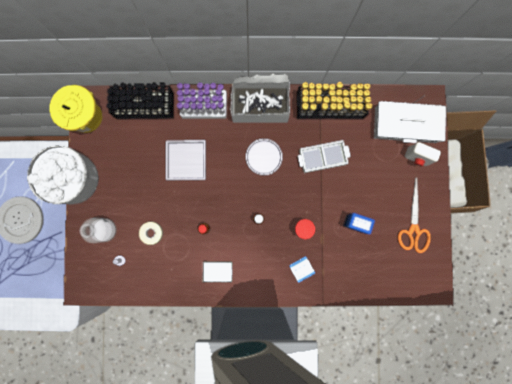

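The scene view shows the stamp at (321,165), cup (306,188), white vial (278,202), red vial (256,230) and tape (223,272). The vial tray is at (260,175), the dish at (230,195) and the square tray at (183,226). In the top view the tape is at (150,233), red vial (203,229), white vial (259,219), cup (305,229) and stamp (361,224). The square tray is at (186,160), the dish at (264,157) and the vial tray at (325,156).

```bash
cat > h.py <<'E'
import numpy as np, cv2
from station import grab_frame
def ray(f,p):
    u=cv2.undistortPoints(np.array([[p]],float),f["K"],np.array(f["D"]))[0,0]
    R=np.array(f["R"]);t=np.array(f["t"]); return -R.T@t, R.T@np.array([u[0],u[1],1])
def onz(f,p,z):
    c,d=ray(f,p); return c+d*(z-c[2])/d[2]
def tri(f,p,g,q):
    c,d=ray(f,p); e,h=ray(g,q)
    s=np.linalg.lstsq(np.c_[d,-h],e-c,rcond=None)[0]
    a,b=c+s[0]*d,e+s[1]*h; return (a+b)/2, np.linalg.norm(a-b)*1e3
def proj(f,X):
    return cv2.projectPoints(np.array([X],float),cv2.Rodrigues(np.array(f["R"]))[0],np.array(f["t"]),f["K"],np.array(f["D"]))[0].ravel()
def seg(f,box,lo,hi,lo2=None,hi2=None):
    x0,y0,x1,y1=box; c=cv2.cvtColor(f["color"][y0:y1,x0:x1],cv2.COLOR_BGR2HSV)
    m=cv2.inRange(c,lo,hi)
    if lo2: m|=cv2.inRange(c,lo2,hi2)
    n,l,s,ce=cv2.connectedComponentsWithStats(m)
    if n<2: return None
    k=1+np.argmax(s[1:,4]); cs=cv2.findContours((l==k).astype(np.uint8),cv2.RETR_EXTERNAL,cv2.CHAIN_APPROX_NONE)[0][0]
    return ce[k]+[x0,y0], s[k]+[x0,y0,0,0,0], cs+np.array([[x0,y0]])
RED=((0,120,60),(8,255,255),(172,120,60),(180,255,255)); WHT=((0,0,130),(180,70,255)); LT=((0,0,95),(180,110,255))
E
python3 - <<'E'
from h import *
T,S=grab_frame("top"),grab_frame("scene")
for n,bt,bs,c in [("vial_b",(190,215,215,242),(245,208,270,232),RED),("vial_a",(247,208,271,231),(267,184,290,201),WHT),("cuplid",(290,214,320,244),(294,172,320,186),RED),("tape",(135,218,168,250),(203,255,243,292),LT),
 ("cuptray",(160,135,210,185),(148,205,216,248),LT),("dish",(242,134,286,180),(210,184,250,205),LT),("vtray",(295,135,355,176),(242,160,278,188),LT)]:
    a,b=seg(T,bt,*c),seg(S,bs,*c)
    print(n,a[0].round(1),a[1],b[0].round(1),b[1],[np.round(v,4) for v in tri(T,a[0],S,b[0])], cv2.minAreaRect(a[2]))
a=cv2.resize(T["color"][130:250,130:380],None,fx=3.2,fy=3.2,interpolation=cv2.INTER_CUBIC); cv2.imwrite("pics/c1.png",a)
a=cv2.resize(S["color"][145:295,145:345],None,fx=4,fy=4,interpolation=cv2.INTER_CUBIC); cv2.imwrite("pics/c2.png",a)
E
```

```text
vial_b [202.  228.6] [197 223  11  12  94] [255.5 220.1] [250 215  12  13 108] [array([0.443 , 0.1341, 0.055 ]), np.float64(2.2684)] ((201.97061157226562, 228.61767578125), (9.943960189819336, 10.914102554321289), 14.03624439239502)
vial_a [258.5 218.4] [254 214  10  10  68] [277.2 192.4] [272 188  11  10  89] [array([ 0.4684, -0.0076,  0.0581]), np.float64(2.6464)] ((258.5000305175781, 218.50003051757812), (8.485280990600586, 8.485280990600586), 45.0)
cuplid [304.6 228.6] [294 218  22  23 385] [306.2 179.1] [297 174  20  11 184] [array([ 0.4423, -0.123 ,  0.0568]), np.float64(3.4605)] ((304.5, 229.0), (22.0, 21.0), 90.0)
tape [151.2 233.8] [ 135  218   33   32 1027] [222.5 273. ] [ 203  255   40   37 1480] [array([0.4299, 0.2738, 0.0078]), np.float64(0.9927)] ((151.0, 233.5), (31.0, 32.0), 90.0)
cuptray [184.6 159.9] [ 160  135   50   50 2349] [181.5 226. ] [ 148  205   68   43 2924] [array([0.6245, 0.1875, 0.0102]), np.float64(0.0072)] ((184.49998474121094, 159.49998474121094), (48.99999237060547, 48.99999237060547), 0.0)
dish [263.3 157.2] [ 242  134   44   46 1817] [229.5 194. ] [210 184  40  21 840] [array([ 0.6326, -0.0204,  0.0066]), np.float64(1.5604)] ((263.5, 156.5), (45.0, 43.0), 90.0)
vtray [325.2 155.7] [ 295  135   60   41 2123] [260.2 174.1] [242 160  36  28 959] [array([ 0.6347, -0.186 ,  0.0076]), np.float64(2.9995)] ((324.5, 155.0), (40.0, 59.0), 90.0)
```

View pics/c1.png

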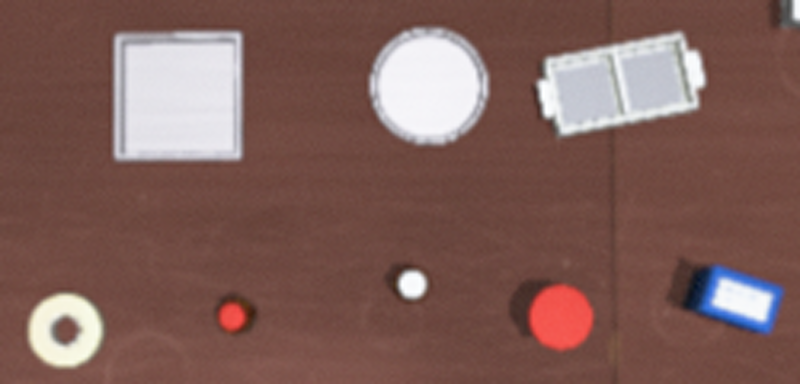

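View pics/c2.png

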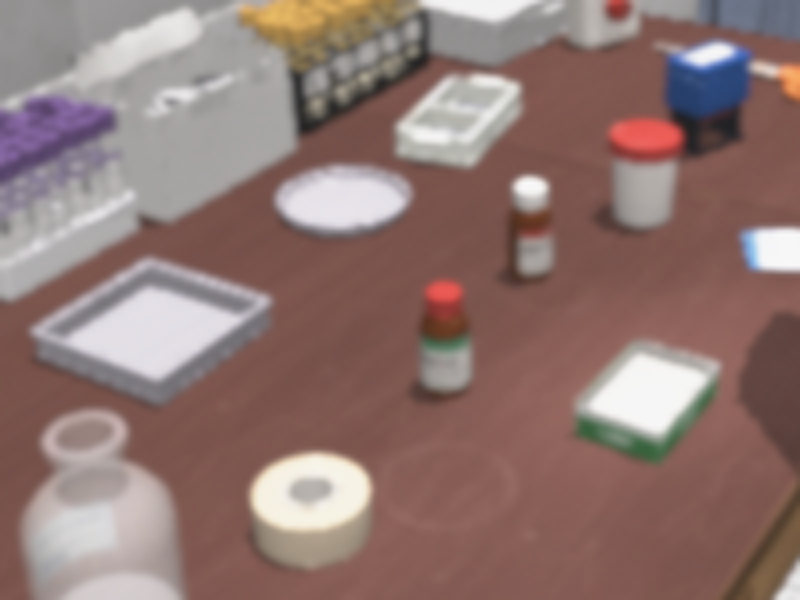

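The top crop (c1) shows the cup tray axis-aligned with rim corners (114,32) and (242,160). The dish centre is (429,86), and the vial tray is turned, with body corners (544,58), (683,33), (698,106) and (562,135). In the scene crop (c2) the cap tops are at (530,184) and (444,290), the lid top at (646,137) and the tape bore at (311,490). The vial tray rims are visible, and everything stands upright.

```bash
python3 - <<'E'
from h import *
T,S=grab_frame("top"),grab_frame("scene")
t=lambda x,y:((x+.5)/3.2-.5+130,(y+.5)/3.2-.5+130)
s=lambda x,y:((x+.5)/4-.5+145,(y+.5)/4-.5+145)
for n,a,b in [("vial_b top",(232,317),(444,290)),("vial_a top",(412,284),(530,184)),("lid",(561,317),(646,137)),("tape",(65,329),(311,490)),
 ("ct BL",(114,160),(157,399)),("ct TL",(114,32),(35,335)),("ct TR",(242,32),(152,261)),("ct BR",(242,160),(270,300)),("dish rim",(429,86),(344,198)),
 ("vt TL",(544,58),(398,130)),("vt BL",(562,135),(475,148)),("vt TR",(683,33),(443,77)),("vt BR",(698,106),(520,92))]:
    X,e=tri(T,t(*a),S,s(*b)); print(n,X.round(4),e.round(1))
print("planes")
G=((0,0,100),(180,75,255))
for n,bt,c,z in [("vial_b",(190,215,215,242),RED,.065),("vial_a",(247,208,271,231),WHT,.065),("cuplid",(290,214,320,244),RED,.064),("tape",(135,218,168,250),((15,0,120),(45,110,255)),.025),("cuptray",(160,135,210,185),G,.02),("dish",(240,132,288,182),G,.011),("vtray",(292,130,358,178),G,.024)]:
    a=seg(T,bt,*c); h=cv2.convexHull(a[2]); M=cv2.moments(h); p=(M['m10']/M['m00'],M['m01']/M['m00']); r=cv2.minAreaRect(h)
    print(n,np.round(p,1),a[1],onz(T,p,z).round(4),np.round(r[0],1),np.round(r[1],1),r[2])
for n,c in [("TL",(544,58)),("BL",(562,135)),("TR",(683,33)),("BR",(698,106)),("mid",(621,84)),("bayL",(587,94)),("bayR",(655,77))]:
    print(n,onz(T,t(*c),.004 if 'bay' in n else .024).round(4))
print("stamp", [onz(T,t(*c),.074).round(4) for c in [(714,266),(783,286),(770,331),(702,312)]])
E
```

```text
vial_b top [0.4429 0.133  0.0622] 1.8
vial_a top [ 0.4683 -0.0072  0.0633] 2.4
lid [ 0.4424 -0.1236  0.0573] 2.8
tape [0.4322 0.2729 0.0208] 2.6
ct BL [0.5714 0.2381 0.005 ] 2.9
ct TL [0.6754 0.2365 0.0138] 7.9
ct TR [0.6764 0.1314 0.0142] 4.2
ct BR [0.5719 0.132  0.0161] 1.4
dish rim [ 0.6331 -0.0228  0.0052] 2.6
vt TL [ 0.6526 -0.1179  0.0189] 6.1
vt BL [ 0.5903 -0.1324  0.0118] 4.9
vt TR [ 0.6777 -0.23    0.0196] 3.9
vt BR [ 0.6148 -0.2443  0.0136] 3.4
planes
vial_b [202.  228.6] [197 223  11  12  96] [0.4439 0.1335 0.065 ] [202.  228.5] [11. 10.] 90.0
vial_a [258.5 218.4] [254 214  10  10  68] [ 0.4693 -0.0068  0.065 ] [258.5 218.5] [8.5 8.5] 45.0
cuplid [304.6 228.7] [294 218  22  23 384] [ 0.4437 -0.1213  0.064 ] [304.7 228.9] [21.9 21. ] 63.43495178222656
tape [150.3 232.7] [139 221  24  24 388] [0.4327 0.2718 0.025 ] [150.2 232.8] [22.6 23.3] 45.0
cuptray [185.5 159.6] [ 165  139   42   42 1707] [0.624  0.1836 0.02  ] [185.5 159.5] [41. 41.] 90.0
dish [263.6 156.4] [ 245  138   38   38 1148] [ 0.6336 -0.0216  0.011 ] [263.5 156.5] [37. 37.] 90.0
vtray [323.6 155.8] [ 297  139   54   35 1308] [ 0.633 -0.178  0.024] [323.8 155.7] [26.5 52.8] 78.69007110595703
TL [ 0.6543 -0.1156  0.024 ]
BL [ 0.5909 -0.1296  0.024 ]
TR [ 0.6752 -0.2301  0.024 ]
BR [ 0.6147 -0.2411  0.024 ]
mid [ 0.6328 -0.1784  0.024 ]
bayL [ 0.6276 -0.1534  0.004 ]
bayR [ 0.6419 -0.2103  0.004 ]
stamp [array([ 0.4829, -0.2396,  0.074 ]), array([ 0.4674, -0.2928,  0.074 ]), array([ 0.4329, -0.282 ,  0.074 ]), array([ 0.4476, -0.2296,  0.074 ])]
```

```bash
cat > d.py <<'E'
import sys, numpy as np
from station import ctrl
from scipy.spatial.transform import Rotation as R
s=ctrl.state(); r=R.from_rotvec(s["tool_rot"]); m=r.as_matrix()
print("t",round(s["time_s"],2),"pos",s["ee_pos"].round(4),"yaw",np.degrees(np.arctan2(m[1,0],m[0,0])).round(2),"zax",m[:,2].round(3),"F",s["force"].round(1),"w",round(s["grip_width"],3),"gf",round(s["grasp_force"],1))
for a in sys.argv[1:]:
    X=np.array(eval(a)); print(a,"tool cm",(m.T@(X-s["ee_pos"])*100).round(2))
E
R='[2.08,-2.63,0.4,0,0,0,1]'
python3 -m pendant '[[[0,0,0,0,0,3.9,1],[2.08,-2.63,0.4,0,0,0,1],[2.08,-2.63,0.4,0,0,0,1],[2.08,-2.63,0.4,0,0,0,1],[2.08,-2.63,0.4,0,0,0,1],[2.08,-2.63,0.4,0,0,0,1],[2.08,-2.63,0.4,0,0,0,1],[2.08,-2.63,0.4,0,0,0,1],[2.08,-2.63,0.4,0,0,0,1],[2.08,-2.63,0.4,0,0,0,1],[2.08,-2.63,0.4,0,0,0,1]]]'
python3 -m pendant '[[[2.08,-2.63,0.4,0,0,0,1],[2.08,-2.63,0.4,0,0,0,1],[2.08,-2.63,0.4,0,0,0,1],[2.08,-2.63,0.4,0,0,0,1],[2.08,-2.63,0.4,0,0,0,1],[2.08,-2.63,0.4,0,0,0,1],[2.08,-2.63,0.4,0,0,0,1],[2.08,-2.63,0.4,0,0,0,1],[2.08,-2.63,0.4,0,0,0,1],[2.08,-2.63,0.4,0,0,0,1],[0,0,0,0,0,0,1],[0,0,0,0,0,0,1]]]'
python3 d.py '[.469,-.007,.022]'
```

```text
time_s: 1.22
ee_pos: [0.316, -0.3038, 0.1913]
tool_rot: [3.126, 0.305, 0.001]
force: [0.2, -0.5, 0.5]
grip_width: 0.997
grasp_force: 0.0
time_s: 2.22
ee_pos: [0.469, -0.0056, 0.1511]
tool_rot: [3.126, 0.311, -0.001]
force: [-0.8, 0.0, -0.7]
grip_width: 1.005
grasp_force: 0.0
t 2.22 pos [ 0.469  -0.0056  0.1511] yaw 11.36 zax [-0.001 -0.    -1.   ] F [-0.8  0.  -0.7] w 1.005 gf 0.0
[.469,-.007,.022] tool cm [-0.02  0.14 12.91]
```

```bash
python3 -m pendant '[[[0,0.14,3,0,0,0,1],[0,0,3,0,0,0,1],[0,0,3,0,0,0,1],[0,0,2,0,0,0,1],[0,0,1.2,0,0,0,1],[0,0,0.7,0,0,0,1],[0,0,0,0,0,0,1],[0,0,0,0,0,0,1]]]' 30
python3 d.py '[.469,-.007,.022]'
```

```text
time_s: 2.88
ee_pos: [0.4691, -0.0091, 0.0227]
tool_rot: [3.127, 0.304, 0.0]
force: [1.0, -0.1, 0.1]
grip_width: 0.999
grasp_force: 0.0
t 2.88 pos [ 0.4691 -0.0091  0.0227] yaw 11.09 zax [ 0. -0. -1.] F [ 1.  -0.1  0.1] w 0.999 gf 0.0
[.469,-.007,.022] tool cm [ 0.03 -0.2   0.07]
```

```bash
python3 - <<'E'
from h import *
S,T=grab_frame("scene"),grab_frame("top")
a=cv2.resize(S["color"][110:260,190:340],None,fx=4,fy=4,interpolation=cv2.INTER_CUBIC)
b=cv2.resize(T["color"][150:270,200:250+20],None,fx=2,fy=2); cv2.imwrite("pics/c3.png",a)
E
```

```text
(no output)
```

View pics/c3.png

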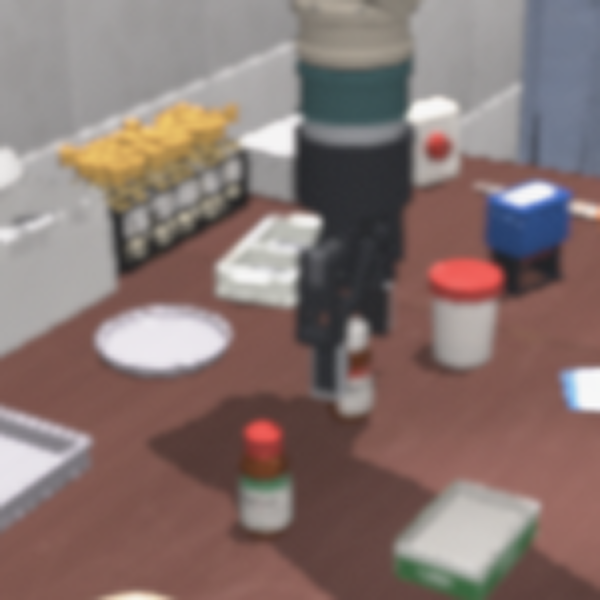

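The gripper is down over the white vial, whose base is at (353,410). One finger's tip shows at (325,392). I'll check the expected fingertip pixels by projection.

```bash
python3 - <<'E'
from h import *
S=grab_frame("scene")
for n,X in [("base",(.469,-.007,0)),("cap",(.469,-.007,.065)),("f+ in",(.469-.008,-.009+.042,.035)),("f- in",(.469+.008,-.009-.042,.035)),("f+ in lo",(.469-.008,-.009+.042,.022)),("tcp",(.469,-.009,.022))]:
    p=proj(S,X); print(n,((p-[190,110]+.5)*4-.5).round())
E
```

```text
base [347. 410.]
cap [347. 322.]
f+ in [326. 391.]
f- in [369. 334.]
f+ in lo [326. 409.]
tcp [348. 379.]
```

```bash
python3 -m pendant '[[[-0.15,0,0.1,0,0,0,0.8],[0,0,0,0,0,0,0.5],[0,0,0,0,0,0,0.2],[0,0,0,0,0,0,0.2],[0,0,0,0,0,0,0.2],[0,0,0,0,0,0,0.2],[0,0,0,0,0,0,0.2]]]' 30
python3 d.py 
python3 -m pendant '[[[0,0,0,0,0,0,0.2],[0,0,0,0,0,0,0.2],[0,0,-1,0,0,0,0.2],[0,0,-2,0,0,0,0.2],[0,0,-2,0,0,0,0.2],[0,0,-2,0,0,0,0.2],[0,0,-2,0,0,0,0.2],[0,0,0,0,0,0,0.2]]]' 30
python3 d.py '[.6384,-.2065,.11]'
python3 - <<'E'
from h import *
S=grab_frame("scene")
cv2.imwrite("pics/c4.png",cv2.resize(S["color"][130:230,210:340],None,fx=4,fy=4,interpolation=cv2.INTER_CUBIC))
E
```

```text
time_s: 3.62
ee_pos: [0.4678, -0.0086, 0.0216]
tool_rot: [-3.127, -0.306, -0.001]
force: [-0.6, 0.8, 3.8]
grip_width: 0.32
grasp_force: 29.8
t 3.62 pos [ 0.4678 -0.0086  0.0216] yaw 11.16 zax [ 0.001  0.    -1.   ] F [-0.6  0.8  3.8] w 0.32 gf 29.8
time_s: 4.28
ee_pos: [0.4705, -0.0092, 0.1153]
tool_rot: [3.125, 0.305, 0.011]
force: [0.8, -0.4, -0.5]
grip_width: 0.32
grasp_force: 29.7
t 4.28 pos [ 0.4705 -0.0092  0.1153] yaw 11.16 zax [ 0.007 -0.001 -1.   ] F [ 0.8 -0.4 -0.5] w 0.32 gf 29.7
[.6384,-.2065,.11] tool cm [12.65 22.61  0.68]
```

View pics/c4.png

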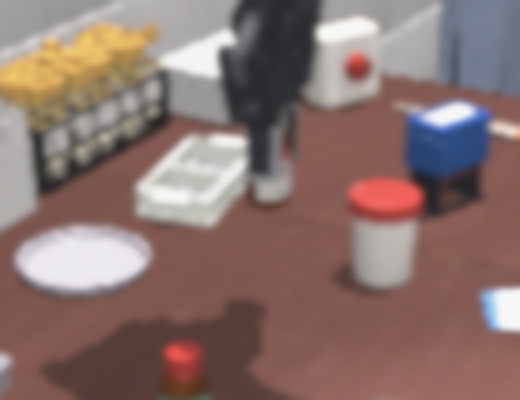

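The vial is held upright between the fingers, with its base at (270,195) in the crop, clear of the desk. Next I carry it to the far bay.

```bash
python3 -m pendant '[[[1,1.7,0,0,0,0,0.2],[1.6,2.8,0,0,0,0,0.2],[1.6,2.8,0,0,0,0,0.2],[1.6,2.8,0,0,0,0,0.2],[1.6,2.8,0,0,0,0,0.2],[1.6,2.8,0,0,0,0,0.2],[1.6,2.8,0,0,0,0,0.2],[1.6,2.8,0,0,0,0,0.2],[1,1.3,0,0,0,0,0.2],[0,0,0,0,0,0,0.2],[0,0,0,0,0,0,0.2]]]'
python3 d.py '[.6384,-.2065,.028]'
python3 - <<'E'
from h import *
T=grab_frame("top")
cv2.imwrite("pics/c5.png",cv2.resize(T["color"][110:250,230:400],None,fx=4,fy=4,interpolation=cv2.INTER_CUBIC))
E
```

```text
time_s: 5.25
ee_pos: [0.6398, -0.205, 0.1093]
tool_rot: [-3.125, -0.304, 0.005]
force: [-1.1, 0.7, -1.4]
grip_width: 0.32
grasp_force: 29.8
t 5.25 pos [ 0.6398 -0.205   0.1093] yaw 11.1 zax [-0.003  0.001 -1.   ] F [-1.1  0.7 -1.4] w 0.32 gf 29.8
[.6384,-.2065,.028] tool cm [-0.15  0.14  8.13]
```

```bash
python3 -m pendant '[[[-0.15,0.14,2,0,0,0,0.2],[0,0,2,0,0,0,0.2],[0,0,2,0,0,0,0.2],[0,0,1.2,0,0,0,0.2],[0,0,0.7,0,0,0,0.2],[0,0,0.2,0,0,0,0.2],[0,0,0,0,0,0,0.2],[0,0,0,0,0,0,0.2]]]'
python3 d.py '[.6384,-.2065,.0256]'
python3 - <<'E'
from h import *
S=grab_frame("scene")
cv2.imwrite("pics/c5.png",cv2.resize(S["color"][130:230,210:340],None,fx=4,fy=4,interpolation=cv2.INTER_CUBIC))
E
```

```text
time_s: 5.97
ee_pos: [0.6402, -0.2066, 0.0314]
tool_rot: [3.126, 0.306, 0.002]
force: [0.1, -0.4, -0.8]
grip_width: 0.321
grasp_force: 29.8
t 5.97 pos [ 0.6402 -0.2066  0.0314] yaw 11.17 zax [ 0.001 -0.001 -1.   ] F [ 0.1 -0.4 -0.8] w 0.321 gf 29.8
[.6384,-.2065,.0256] tool cm [-0.18 -0.04  0.58]
```

View pics/c5.png

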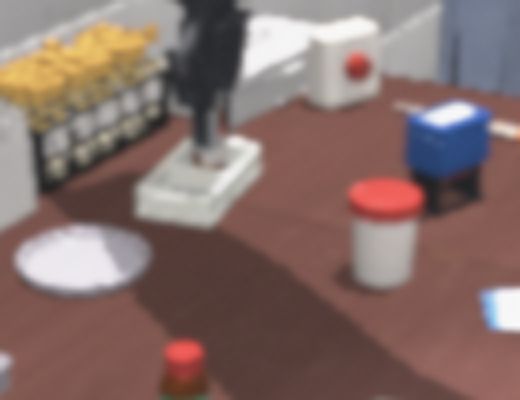

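The vial is in the far bay with the gripper above the walls at (210,150). I'll lower it the last 6 mm and release.

```bash
python3 -m pendant '[[[-0.15,0,0.3,0,0,0,0.2],[0,0,0.15,0,0,0,0.2],[0,0,0.1,0,0,0,0.2],[0,0,0,0,0,0,0.2],[0,0,0,0,0,0,0.2]]]'
python3 d.py '[.6384,-.2065,.0256]'
```

```text
time_s: 6.43
ee_pos: [0.6383, -0.207, 0.0257]
tool_rot: [3.126, 0.305, 0.001]
force: [-1.5, 0.2, 4.4]
grip_width: 0.317
grasp_force: 30.2
t 6.43 pos [ 0.6383 -0.207   0.0257] yaw 11.15 zax [ 0.001 -0.    -1.   ] F [-1.5  0.2  4.4] w 0.317 gf 30.2
[.6384,-.2065,.0256] tool cm [ 0.02 -0.05  0.01]
```

```bash
python3 -m pendant '[[[0,0,0,0,0,0,0.5],[0,0,0,0,0,0,0.5],[0,0,0,0,0,0,0.5],[0,0,-1,0,0,0,0.5],[0,0,-2,0,0,0,0.5],[0,0,-3,0,0,0,0.6],[0,0,-3,0,0,0,0.8],[0,0,-2,0,0,0,1],[0,0,0,0,0,0,1]]]'
python3 -m pendant '[[[-1.15,-3.37,0,0,0,0,1],[-1.15,-3.37,0,0,0,0,1],[-1.15,-3.37,0,0,0,0,1],[-1.15,-3.37,0,0,0,0,1],[-1.15,-3.37,0,0,0,0,1],[-1.15,-3.37,0,0,0,0,1],[-1.15,-3.37,0,0,0,0,1],[-1.15,-3.37,0,0,0,0,1],[-1.15,-3.37,0,0,0,0,1],[-1.15,-3.37,0,0,0,0,1],[-1.15,-3.37,0,0,0,0,1],[0,0,0,0,0,0,1]]]'
python3 -m pendant '[[[0,0,0,0,0,0,1]]]'
python3 d.py '[.4425,.1325,.0216]'
python3 - <<'E'
from h import *
S=grab_frame("scene");T=grab_frame("top")
cv2.imwrite("pics/c6.png",np.hstack([cv2.resize(S["color"][130:230,210:310],None,fx=4,fy=4,interpolation=cv2.INTER_CUBIC),cv2.resize(T["color"][110:210,270:370],None,fx=4,fy=4,interpolation=cv2.INTER_CUBIC)]))
E
```

```text
time_s: 7.18
ee_pos: [0.642, -0.2084, 0.1418]
tool_rot: [3.121, 0.305, 0.015]
force: [0.4, -0.2, 0.4]
grip_width: 0.989
grasp_force: 0.0
time_s: 8.18
ee_pos: [0.4377, 0.1361, 0.1342]
tool_rot: [-3.124, -0.314, 0.006]
force: [-1.3, -0.8, -0.2]
grip_width: 1.001
grasp_force: 0.0
time_s: 8.27
ee_pos: [0.4408, 0.1336, 0.1346]
tool_rot: [3.126, 0.311, -0.001]
force: [-0.1, -1.2, -0.1]
grip_width: 1.002
grasp_force: 0.0
t 8.27 pos [0.4408 0.1336 0.1346] yaw 11.37 zax [-0.001 -0.    -1.   ] F [-0.1 -1.2 -0.1] w 1.002 gf 0.0
[.4425,.1325,.0216] tool cm [ 0.15  0.14 11.3 ]
```

View pics/c6.png

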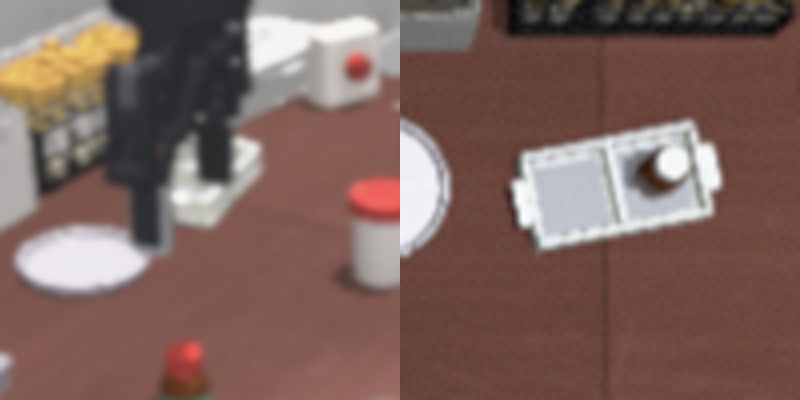

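The right-hand half (top view) shows the white-cap vial standing in the right bay with its cap at (671,163), and the left bay empty. Next is vial_b.

```bash
python3 -m pendant '[[[0.1,0.05,3,0,0,0,1],[0,0,3,0,0,0,1],[0,0,2.5,0,0,0,1],[0,0,1.5,0,0,0,1],[0,0,0.9,0,0,0,1],[0,0,0.4,0,0,0,1],[0,0,0,0,0,0,1],[0,0,0,0,0,0,0.7],[0,0,0,0,0,0,0.4]]]' 30
python3 d.py '[.4425,.1325,.0216]'
python3 -m pendant '[[[0,0,0,0,0,0,0.2],[0,0,0,0,0,0,0.2],[0,0,0,0,0,0,0.2],[0,0,0,0,0,0,0.2],[0,0,0,0,0,0,0.2],[0,0,0,0,0,0,0.2]]]' 30
python3 d.py '[.4425,.1325,.0216]'
```

```text
time_s: 9.12
ee_pos: [0.4448, 0.1321, 0.023]
tool_rot: [-3.127, -0.305, -0.004]
force: [0.2, 0.1, 0.8]
grip_width: 0.748
grasp_force: 0.0
t 9.12 pos [0.4448 0.1321 0.023 ] yaw 11.13 zax [ 0.003  0.    -1.   ] F [0.2 0.1 0.8] w 0.748 gf 0.0
[.4425,.1325,.0216] tool cm [-0.22 -0.08  0.13]
time_s: 9.62
ee_pos: [0.444, 0.1324, 0.0227]
tool_rot: [-3.126, -0.306, -0.002]
force: [-2.0, 1.1, 6.2]
grip_width: 0.324
grasp_force: 29.6
t 9.62 pos [0.444  0.1324 0.0227] yaw 11.17 zax [ 0.001  0.001 -1.   ] F [-2.   1.1  6.2] w 0.324 gf 29.6
[.4425,.1325,.0216] tool cm [-0.14 -0.03  0.11]
```

```bash
python3 -m pendant '[[[0,0,0,0,0,0,0.2],[0,0,-1,0,0,0,0.2],[0,0,-2,0,0,0,0.2],[0,0,-2,0,0,0,0.2],[0,0,-2,0,0,0,0.2],[0,0,-2,0,0,0,0.2],[0,0,0,0,0,0,0.2]]]'
python3 -m pendant '[[[0.6,1.4,0,0,0,0,0.2],[1.16,2.85,0,0,0,0,0.2],[1.16,2.85,0,0,0,0,0.2],[1.16,2.85,0,0,0,0,0.2],[1.16,2.85,0,0,0,0,0.2],[1.16,2.85,0,0,0,0,0.2],[1.16,2.85,0,0,0,0,0.2],[1.16,2.85,0,0,0,0,0.2],[1.16,2.85,0,0,0,0,0.2],[1.16,2.85,0,0,0,0,0.2],[1.16,2.85,0,0,0,0,0.2],[0.6,1.4,0,0,0,0,0.2]]]'
python3 -m pendant '[[[0,0,0,0,0,0,0.2],[0,0,0,0,0,0,0.2]]]'
python3 d.py '[.6272,-.1505,.0267]'
```

```text
time_s: 10.2
ee_pos: [0.4464, 0.1326, 0.116]
tool_rot: [-3.126, -0.306, -0.012]
force: [0.4, 0.2, -0.7]
grip_width: 0.315
grasp_force: 29.8
time_s: 11.2
ee_pos: [0.631, -0.1534, 0.111]
tool_rot: [3.125, 0.302, 0.001]
force: [1.0, -0.1, -0.7]
grip_width: 0.32
grasp_force: 29.9
time_s: 11.37
ee_pos: [0.6289, -0.1506, 0.1108]
tool_rot: [-3.126, -0.303, 0.003]
force: [-0.2, -0.1, -0.8]
grip_width: 0.317
grasp_force: 29.9
t 11.37 pos [ 0.6289 -0.1506  0.1108] yaw 11.09 zax [-0.002  0.001 -1.   ] F [-0.2 -0.1 -0.8] w 0.317 gf 29.9
[.6272,-.1505,.0267] tool cm [-0.15 -0.03  8.41]
```

```bash
python3 -m pendant '[[[-0.15,0,2,0,0,0,0.2],[-0.1,0,2,0,0,0,0.2],[-0.1,0,2,0,0,0,0.2],[0,0,1.3,0,0,0,0.2],[0,0,0.6,0,0,0,0.2],[0,0,0.3,0,0,0,0.2],[0,0,0.1,0,0,0,0.2],[0,0,0,0,0,0,0.2],[0,0,0,0,0,0,0.2]]]'
python3 d.py '[.6272,-.1505,.0267]'
```

```text
time_s: 12.12
ee_pos: [0.6271, -0.1511, 0.0301]
tool_rot: [3.126, 0.306, 0.003]
force: [0.5, -0.8, -0.9]
grip_width: 0.321
grasp_force: 29.9
t 12.12 pos [ 0.6271 -0.1511  0.0301] yaw 11.17 zax [ 0.002 -0.001 -1.   ] F [ 0.5 -0.8 -0.9] w 0.321 gf 29.9
[.6272,-.1505,.0267] tool cm [ 0.02 -0.06  0.34]
```

```bash
python3 -m pendant '[[[0,0,0.2,0,0,0,0.2],[0,0,0.15,0,0,0,0.2],[0,0,0,0,0,0,0.2],[0,0,0,0,0,0,0.2]]]'
python3 d.py
```

```text
time_s: 12.45
ee_pos: [0.627, -0.1512, 0.0267]
tool_rot: [3.126, 0.305, 0.003]
force: [-1.6, 0.5, 5.4]
grip_width: 0.318
grasp_force: 30.4
t 12.45 pos [ 0.627  -0.1512  0.0267] yaw 11.15 zax [ 0.002 -0.001 -1.   ] F [-1.6  0.5  5.4] w 0.318 gf 30.4
```

```bash
python3 -m pendant '[[[0,0,0,0,0,0,0.48],[0,0,0,0,0,0,0.48],[0,0,0,0,0,0,0.48],[0,0,-1,0,0,0,0.48],[0,0,-2,0,0,0,0.48],[0,0,-3,0,0,0,0.5],[0,0,-3,0,0,0,0.8],[0,0,-3,0,0,0,1],[0,0,0,0,0,0,1]]]'
python3 -m pendant '[[[-2.92,-1.07,0,0,0,0,1],[-2.92,-1.07,0,0,0,0,1],[-2.92,-1.07,0,0,0,0,1],[-2.92,-1.07,0,0,0,0,1],[-2.92,-1.07,0,0,0,0,1],[-2.92,-1.07,0,0,0,0,1],[0,0,0,0,0,0,1],[0,0,0,0,0,0,1]]]'
python3 d.py '[.443,-.122,.035]'
python3 - <<'E'
from h import *
S=grab_frame("scene");T=grab_frame("top")
cv2.imwrite("pics/c7.png",np.hstack([cv2.resize(S["color"][130:230,230:330],None,fx=4,fy=4,interpolation=cv2.INTER_CUBIC),cv2.resize(T["color"][120:220,280:380],None,fx=4,fy=4,interpolation=cv2.INTER_CUBIC)]))
E
```

```text
time_s: 13.2
ee_pos: [0.6306, -0.1524, 0.1535]
tool_rot: [3.121, 0.305, 0.018]
force: [0.7, -0.7, 0.3]
grip_width: 0.903
grasp_force: 0.0
time_s: 13.87
ee_pos: [0.4398, -0.1212, 0.1451]
tool_rot: [-3.126, -0.305, 0.001]
force: [0.9, 0.1, -0.4]
grip_width: 1.0
grasp_force: 0.0
t 13.87 pos [ 0.4398 -0.1212  0.1451] yaw 11.13 zax [-0.001  0.    -1.   ] F [ 0.9  0.1 -0.4] w 1.0 gf 0.0
[.443,-.122,.035] tool cm [ 0.3   0.15 11.01]
```

View pics/c7.png

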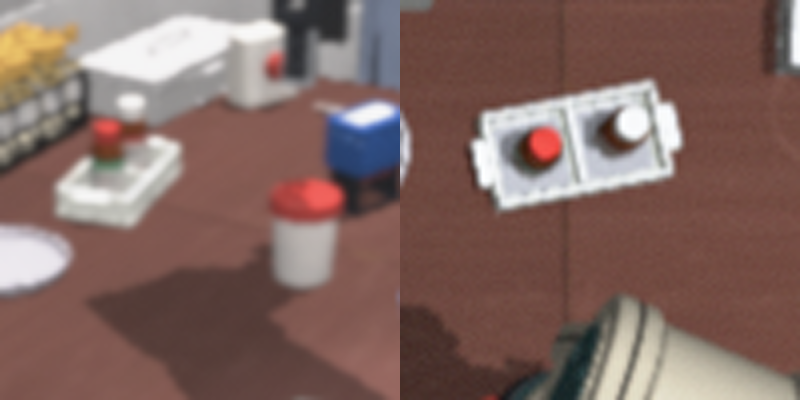

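Both vials stand upright in their bays: red cap at (543,147) and white cap at (631,125) in the top view. Next is the cup.

```bash
python3 -m pendant '[[[0.15,0.1,3,0,0,0,1],[0,0,3,0,0,0,1],[0,0,2.4,0,0,0,1],[0,0,1.5,0,0,0,1],[0,0,0.8,0,0,0,1],[0,0,0.3,0,0,0,1],[0,0,0,0,0,0,0.9],[0,0,0,0,0,0,0.7],[0,0,0,0,0,0,0.45],[0,0,0,0,0,0,0.45],[0,0,0,0,0,0,0.45]]]' 35
python3 d.py '[.443,-.122,.035]'
python3 -m pendant '[[[0,0,0,0,0,0,0.45],[0,0,0,0,0,0,0.45],[0,0,0,0,0,0,0.45]]]' 35
python3 d.py '[.443,-.122,.035]'
```

```text
time_s: 14.88
ee_pos: [0.4449, -0.123, 0.0367]
tool_rot: [3.125, 0.305, 0.005]
force: [-0.5, 0.6, 5.9]
grip_width: 0.584
grasp_force: 35.9
t 14.88 pos [ 0.4449 -0.123   0.0367] yaw 11.16 zax [ 0.003 -0.001 -1.   ] F [-0.5  0.6  5.9] w 0.584 gf 35.9
[.443,-.122,.035] tool cm [-0.16 -0.14  0.17]
time_s: 15.13
ee_pos: [0.4448, -0.123, 0.0367]
tool_rot: [3.125, 0.305, 0.005]
force: [-0.0, 0.2, 5.3]
grip_width: 0.583
grasp_force: 36.0
t 15.13 pos [ 0.4448 -0.123   0.0367] yaw 11.16 zax [ 0.003 -0.001 -1.   ] F [-0.   0.2  5.3] w 0.583 gf 36.0
[.443,-.122,.035] tool cm [-0.16 -0.14  0.17]
```

```bash
python3 -m pendant '[[[0,0,-1,0,0,0,0.45],[0,0,-2,0,0,0,0.45],[0,0,-2,0,0,0,0.45],[0,0,-2,0,0,0,0.45],[0,0,0,0,0,0,0.45]]]'
python3 -m pendant '[[[1.1,-1.2,0,0,0,0,0.45],[2.13,-2.42,0,0,0,0,0.45],[2.13,-2.42,0,0,0,0,0.45],[2.13,-2.42,0,0,0,0,0.45],[2.13,-2.42,0,0,0,0,0.45],[2.13,-2.42,0,0,0,0,0.45],[2.13,-2.42,0,0,0,0,0.45],[2.13,-2.42,0,0,0,0,0.45],[2.13,-2.42,0,0,0,0,0.45],[2.13,-2.42,0,0,0,0,0.45],[2.13,-2.42,0,0,0,0,0.45],[1.1,-1.2,0,0,0,0,0.45]]]'
python3 -m pendant '[[[0,0,0,0,0,0,0.45],[0,0,0,0,0,0,0.45]]]'
python3 d.py '[.624,.184,.0397]'
```

```text
time_s: 15.55
ee_pos: [0.4462, -0.1237, 0.1095]
tool_rot: [3.123, 0.305, 0.01]
force: [1.3, 0.0, -0.6]
grip_width: 0.585
grasp_force: 36.5
time_s: 16.55
ee_pos: [0.6237, 0.1871, 0.1047]
tool_rot: [-3.125, -0.309, -0.001]
force: [-0.1, 0.6, 0.3]
grip_width: 0.583
grasp_force: 36.5
time_s: 16.72
ee_pos: [0.6219, 0.1844, 0.1044]
tool_rot: [3.126, 0.308, -0.003]
force: [-0.3, 0.4, -0.1]
grip_width: 0.581
grasp_force: 36.5
t 16.72 pos [0.6219 0.1844 0.1044] yaw 11.24 zax [-0.002 -0.001 -1.   ] F [-0.3  0.4 -0.1] w 0.581 gf 36.5
[.624,.184,.0397] tool cm [0.21 0.08 6.47]
```

```bash
python3 -m pendant '[[[0.1,0.05,2,0,0,0,0.45],[0,0,2,0,0,0,0.45],[0,0,1.3,0,0,0,0.45],[0,0,0.5,0,0,0,0.45],[0,0,0.2,0,0,0,0.45],[0,0,0,0,0,0,0.45],[0,0,0,0,0,0,0.45]]]'
python3 d.py '[.624,.184,.0397]'
python3 - <<'E'
from h import *
S=grab_frame("scene")
cv2.imwrite("pics/c8.png",cv2.resize(S["color"][130:260,140:270],None,fx=4,fy=4,interpolation=cv2.INTER_CUBIC))
E
```

```text
time_s: 17.3
ee_pos: [0.6242, 0.1835, 0.0462]
tool_rot: [-3.127, -0.305, -0.002]
force: [-1.2, 0.5, -0.6]
grip_width: 0.583
grasp_force: 36.6
t 17.3 pos [0.6242 0.1835 0.0462] yaw 11.13 zax [ 0.001  0.    -1.   ] F [-1.2  0.5 -0.6] w 0.583 gf 36.6
[.624,.184,.0397] tool cm [-0.01 -0.06  0.65]
```

View pics/c8.png

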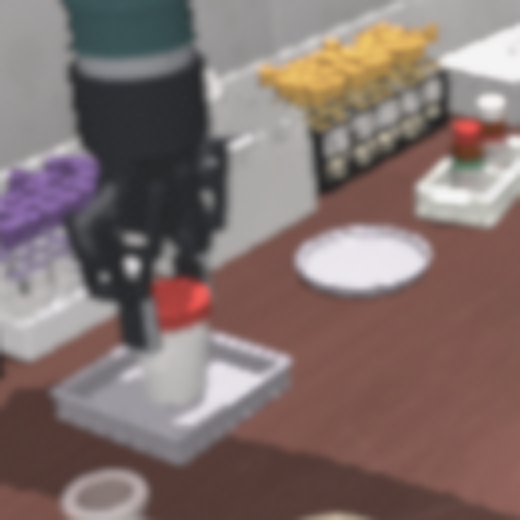

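The cup hangs upright over the square tray's floor, base at (178,398), clear of the rims. I'll lower it the last 6 mm.

```bash
python3 -m pendant '[[[0,0,0.3,0,0,0,0.45],[0,0,0.2,0,0,0,0.45],[0,0,0.1,0,0,0,0.45],[0,0,0,0,0,0,0.45],[0,0,0,0,0,0,0.45]]]'
python3 d.py '[.624,.184,.0397]'
```

```text
time_s: 17.77
ee_pos: [0.624, 0.1838, 0.0399]
tool_rot: [-3.127, -0.305, -0.002]
force: [-0.0, -0.4, 2.5]
grip_width: 0.583
grasp_force: 36.7
t 17.77 pos [0.624  0.1838 0.0399] yaw 11.16 zax [ 0.001  0.    -1.   ] F [-0.  -0.4  2.5] w 0.583 gf 36.7
[.624,.184,.0397] tool cm [ 0.   -0.02  0.02]
```

```bash
python3 -m pendant '[[[0,0,0.05,0,0,0,0.8],[0,0,0,0,0,0,0.9],[0,0,0,0,0,0,1],[0,0,-1,0,0,0,1],[0,0,-2,0,0,0,1],[0,0,-3,0,0,0,1],[0,0,-3,0,0,0,1],[0,0,-2,0,0,0,1],[0,0,0,0,0,0,1]]]'
python3 -m pendant '[[[-2.44,-1.76,0,0,0,0,1],[-2.44,-1.76,0,0,0,0,1],[-2.44,-1.76,0,0,0,0,1],[-2.44,-1.76,0,0,0,0,1],[-2.44,-1.76,0,0,0,0,1],[-2.44,-1.76,0,0,0,0,1],[-2.44,-1.76,0,0,0,0,1],[0,0,0,0,0,0,1],[0,0,0,0,0,0,1]]]'
python3 d.py '[.432,.272,.009]'
python3 - <<'E'
from h import *
S=grab_frame("scene");T=grab_frame("top")
cv2.imwrite("pics/c9.png",np.hstack([cv2.resize(S["color"][180:310,140:270],None,fx=3,fy=3,interpolation=cv2.INTER_CUBIC),cv2.resize(T["color"][130:260,80:210],None,fx=3,fy=3,interpolation=cv2.INTER_CUBIC)]))
E
```

```text
time_s: 18.52
ee_pos: [0.6276, 0.1845, 0.1557]
tool_rot: [-3.126, -0.305, -0.017]
force: [1.7, 0.8, 1.0]
grip_width: 0.999
grasp_force: 0.0
time_s: 19.27
ee_pos: [0.4414, 0.2087, 0.1508]
tool_rot: [-3.067, -0.438, 0.011]
force: [1.0, 0.4, 1.1]
grip_width: 0.998
grasp_force: 0.0
t 19.27 pos [0.4414 0.2087 0.1508] yaw 16.26 zax [-0.013  0.042 -0.999] F [1.  0.4 1.1] w 0.998 gf 0.0
[.432,.272,.009] tool cm [ 0.88 -5.72 14.44]
```

View pics/c9.png

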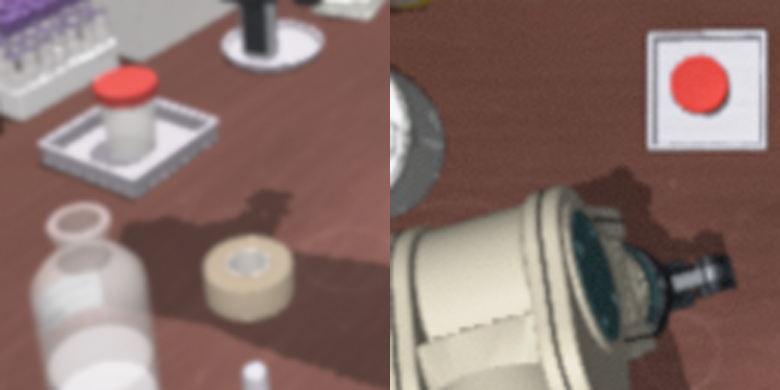

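The cup stands in the square tray, lid at (700,85) in the top view. The arm stopped short of the tape with the tool tilted, so I'll check the joints.

```bash
python3 - <<'E'
from station import ctrl
s=ctrl.state();print(s["q"].round(3),s["joint_efforts"].round(1),s["qd"].round(2))
E
python3 -m pendant '[[[0,0,0,0,0,0,1],[0,0,0,0,0,0,1],[0,0,0,0,0,0,1]]]'; python3 d.py '[.432,.272,.009]'; python3 - <<'E'
from station import ctrl
s=ctrl.state();print(s["q"].round(3),s["force"])
E
```

```text
[ 0.282  0.094 -0.426  1.049  0.044  3.141] [  0.3 -32.6  26.5   0.1   0.1  -0. ] [-0.01  0.01  0.02 -0.   -0.   -0.  ]
time_s: 19.62
ee_pos: [0.4439, 0.2088, 0.151]
tool_rot: [-3.067, -0.436, 0.01]
force: [0.3, 0.2, 0.6]
grip_width: 1.001
grasp_force: 0.0
t 19.62 pos [0.4439 0.2088 0.151 ] yaw 16.19 zax [-0.012  0.042 -0.999] F [0.3 0.2 0.6] w 1.001 gf 0.0
[.432,.272,.009] tool cm [ 0.62 -5.77 14.47]
[ 0.282  0.095 -0.425  1.05   0.044  3.141] [0.33737397 0.23330894 0.60058239]
```

Joint 6 sits on its 3.14 limit. Turning negative about tool z frees it, and the tape can be gripped at any yaw.

```bash
python3 -m pendant '[[[0,0,0,0,0,-7,1],[0,0,0,0,0,-7,1],[0,0,0,0,0,-7,1],[0,0,0,0,0,-7,1],[0,0,0,0,0,-7,1],[0,0,0,0,0,0,1],[0,0,0,0,0,0,1]]]'; cat >> d.py <<'E'
yaw=np.arctan2(m[1,0],m[0,0]); L=R.from_euler("z",yaw)*R.from_euler("x",np.pi)
print("level turn deg",np.degrees((r.inv()*L).as_rotvec()).round(2),"q",s["q"].round(2))
E
python3 d.py '[.432,.272,.15]'
```

```text
time_s: 20.2
ee_pos: [0.4434, 0.2088, 0.1509]
tool_rot: [-2.796, -1.334, -0.011]
force: [-0.2, -0.5, -0.3]
grip_width: 1.002
grasp_force: 0.0
t 20.2 pos [0.4434 0.2088 0.1509] yaw 51.0 zax [-0.013  0.042 -0.999] F [-0.2 -0.5 -0.3] w 1.002 gf 0.0
[.432,.272,.15] tool cm [ 4.19 -4.85  0.37]
level turn deg [-2.08 -1.42  0.03] q [ 0.28  0.09 -0.43  1.05  0.04  2.53]
```

```bash
python3 -m pendant '[[[0,0,0,-2.1,-1.4,0,1],[1.4,-1.62,0,0,0,0,1],[1.4,-1.62,0,0,0,0,1],[1.4,-1.62,0,0,0,0,1],[0,0,0,0,0,0,1],[0,0,0,0,0,0,1]]]'; python3 d.py '[.432,.272,.009]'
```

```text
time_s: 20.7
ee_pos: [0.4314, 0.2727, 0.1509]
tool_rot: [2.833, 1.357, 0.001]
force: [-0.6, 0.3, -0.5]
grip_width: 0.999
grasp_force: 0.0
t 20.7 pos [0.4314 0.2727 0.1509] yaw 51.21 zax [ 0.001 -0.    -1.   ] F [-0.6  0.3 -0.5] w 0.999 gf 0.0
[.432,.272,.009] tool cm [-0.02  0.08 14.19]
level turn deg [ 0.05 -0.02 -0.  ] q [ 0.44  0.13 -0.38  1.06 -0.    2.69]
```

```bash
python3 -m pendant '[[[0,0.05,3,0,0,0,1],[0,0,3,0,0,0,1],[0,0,3,0,0,0,1],[0,0,2.5,0,0,0,1],[0,0,1.5,0,0,0,1],[0,0,0.8,0,0,0,1],[0,0,0.5,0,0,0,1],[0,0,0,0,0,0,1],[0,0,0,0,0,0,0.8],[0,0,0,0,0,0,0.6],[0,0,0,0,0,0,0.5],[0,0,0,0,0,0,0.5]]]' 35
python3 d.py
python3 -m pendant '[[[0,0,0,0,0,0,0.5],[0,0,0,0,0,0,0.5],[0,0,0,0,0,0,0.5]]]' 
python3 d.py
```

```text
time_s: 21.7
ee_pos: [0.4332, 0.2723, 0.0098]
tool_rot: [2.833, 1.358, 0.005]
force: [-1.3, -1.3, 4.7]
grip_width: 0.646
grasp_force: 36.8
t 21.7 pos [0.4332 0.2723 0.0098] yaw 51.22 zax [ 0.003  0.001 -1.   ] F [-1.3 -1.3  4.7] w 0.646 gf 36.8
level turn deg [ 0.1  -0.17 -0.  ] q [ 0.44  0.3  -0.52  0.74 -0.    2.68]
time_s: 21.95
ee_pos: [0.4332, 0.2723, 0.0098]
tool_rot: [2.833, 1.358, 0.006]
force: [-0.7, -1.5, 5.3]
grip_width: 0.648
grasp_force: 36.9
t 21.95 pos [0.4332 0.2723 0.0098] yaw 51.21 zax [ 0.003  0.001 -1.   ] F [-0.7 -1.5  5.3] w 0.648 gf 36.9
level turn deg [ 0.11 -0.18 -0.  ] q [ 0.44  0.3  -0.52  0.74 -0.    2.68]
```

```bash
python3 -m pendant '[[[0,0,-1,0,0,0,0.5],[0,0,-1.5,0,0,0,0.5],[0,0,-2,0,0,0,0.5],[0,0,-2,0,0,0,0.5],[0,0,-2,0,0,0,0.5],[0,0,0,0,0,0,0.5],[0,0,0,0,0,0,0.5]]]' 
python3 d.py '[.634,-.022,.095]'
python3 - <<'E'
from h import *
S=grab_frame("scene")
cv2.imwrite("pics/c10.png",cv2.resize(S["color"][160:310,150:300],None,fx=4,fy=4,interpolation=cv2.INTER_CUBIC))
E
```

```text
time_s: 22.53
ee_pos: [0.4334, 0.2725, 0.0951]
tool_rot: [2.833, 1.358, 0.008]
force: [-0.6, 0.1, -0.1]
grip_width: 0.645
grasp_force: 37.5
t 22.53 pos [0.4334 0.2725 0.0951] yaw 51.22 zax [ 0.005  0.002 -1.   ] F [-0.6  0.1 -0.1] w 0.645 gf 37.5
[.634,-.022,.095] tool cm [-10.39  34.08   0.05]
level turn deg [ 0.15 -0.27 -0.  ] q [ 0.44  0.19 -0.45  0.93 -0.    2.68]
```

View pics/c10.png

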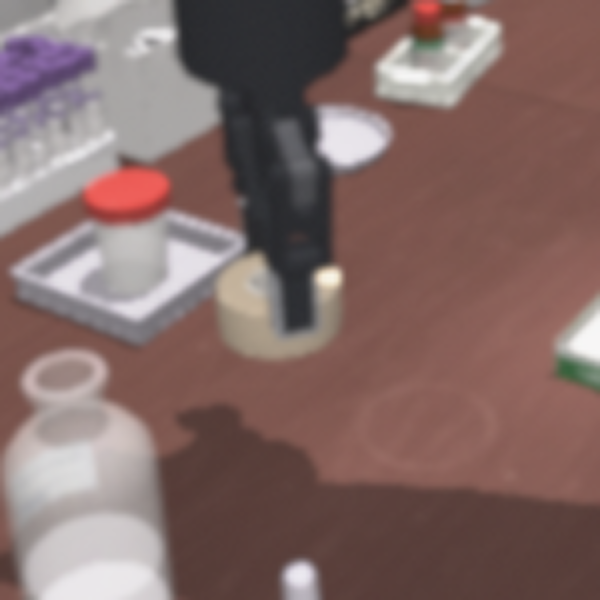

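The tape is held level off the desk with its top at (280,270). The finger tip at (297,330) stays a good way above the tape's underside. Next it goes to the dish.

```bash
python3 -m pendant '[[[-0.47,1.55,0,0,0,0,0.5],[-0.95,3.1,0,0,0,0,0.5],[-0.95,3.1,0,0,0,0,0.5],[-0.95,3.1,0,0,0,0,0.5],[-0.95,3.1,0,0,0,0,0.5],[-0.95,3.1,0,0,0,0,0.5],[-0.95,3.1,0,0,0,0,0.5],[-0.95,3.1,0,0,0,0,0.5],[-0.95,3.1,0,0,0,0,0.5],[-0.95,3.1,0,0,0,0,0.5],[-0.95,3.1,0,0,0,0,0.5],[-0.47,1.55,0,0,0,0,0.5]]]'
python3 -m pendant '[[[0,0,0,0,0,0,0.5],[0,0,0,0,0,0,0.5]]]'
python3 d.py '[.634,-.022,.0128]'
```

```text
time_s: 23.58
ee_pos: [0.6334, -0.0264, 0.0915]
tool_rot: [2.834, 1.354, -0.001]
force: [0.7, -0.3, -0.7]
grip_width: 0.645
grasp_force: 37.5
time_s: 23.75
ee_pos: [0.6313, -0.0235, 0.0917]
tool_rot: [-2.832, -1.355, 0.002]
force: [-0.3, 0.4, -0.4]
grip_width: 0.645
grasp_force: 37.5
t 23.75 pos [ 0.6313 -0.0235  0.0917] yaw 51.14 zax [-0.002  0.001 -1.   ] F [-0.3  0.4 -0.4] w 0.645 gf 37.5
[.634,-.022,.0128] tool cm [0.28 0.13 7.89]
level turn deg [-0.14  0.02 -0.  ] q [-0.14  0.39 -0.18  1.    0.    2.11]
```

```bash
python3 -m pendant '[[[0.2,0.05,2,0,0,0,0.5],[0,0,2,0,0,0,0.5],[0,0,2,0,0,0,0.5],[0,0,1.2,0,0,0,0.5],[0,0,0.4,0,0,0,0.5],[0,0,0.1,0,0,0,0.5],[0,0,0,0,0,0,0.5],[0,0,0,0,0,0,0.5]]]'
python3 d.py '[.633,-.022,.0128]'
```

```text
time_s: 24.42
ee_pos: [0.6349, -0.0218, 0.0173]
tool_rot: [2.832, 1.358, 0.004]
force: [0.3, 0.3, -0.5]
grip_width: 0.646
grasp_force: 37.5
t 24.42 pos [ 0.6349 -0.0218  0.0173] yaw 51.24 zax [ 0.003 -0.    -1.   ] F [ 0.3  0.3 -0.5] w 0.646 gf 37.5
[.633,-.022,.0128] tool cm [-0.14 -0.14  0.45]
level turn deg [ 0.13 -0.09 -0.  ] q [-0.14  0.47 -0.24  0.86  0.    2.11]
```

```bash
python3 -m pendant '[[[-0.1,0,0.2,0,0,0,0.5],[0,0,0.15,0,0,0,0.5],[0,0,0.1,0,0,0,0.5],[0,0,0,0,0,0,0.5],[0,0,0,0,0,0,0.5]]]'
python3 d.py '[.633,-.022,.0128]'
```

```text
time_s: 24.83
ee_pos: [0.634, -0.0229, 0.0128]
tool_rot: [2.832, 1.357, 0.003]
force: [-1.4, 0.1, 5.7]
grip_width: 0.643
grasp_force: 38.1
t 24.83 pos [ 0.634  -0.0229  0.0128] yaw 51.21 zax [ 0.002 -0.    -1.   ] F [-1.4  0.1  5.7] w 0.643 gf 38.1
[.633,-.022,.0128] tool cm [ 0.01 -0.14 -0.  ]
level turn deg [ 0.1  -0.07 -0.  ] q [-0.14  0.48 -0.24  0.85  0.    2.11]
```

Contact with the floor (5.7 N). I'll release, rise and back away.

```bash
python3 -m pendant '[[[0,0,0,0,0,0,0.75],[0,0,0,0,0,0,0.8],[0,0,0,0,0,0,0.85],[0,0,-0.5,0,0,0,0.9],[0,0,-1,0,0,0,1],[0,0,-2,0,0,0,1],[0,0,-3,0,0,0,1],[0,0,-3,0,0,0,1],[0,0,-3,0,0,0,1],[0,0,-3,0,0,0,1]]]'
python3 -m pendant '[[[-1.8,-2.2,-1,0,0,0,1],[-1.8,-2.2,-1,0,0,0,1],[-1.8,-2.2,-1,0,0,0,1],[-1.8,-2.2,-1,0,0,0,1],[-1.8,-2.2,-1,0,0,0,1],[-1.8,-2.2,0,0,0,0,1],[-1.8,-2.2,0,0,0,0,1],[0,0,0,0,0,0,1],[0,0,0,0,0,0,1],[0,0,0,0,0,0,1]]]'
python3 d.py
python3 - <<'E'
from h import *
S=grab_frame("scene");T=grab_frame("top")
cv2.imwrite("pics/c11.png",np.vstack([cv2.resize(S["color"][150:255,150:350],None,fx=3,fy=3,interpolation=cv2.INTER_CUBIC),cv2.resize(T["color"][150-15:235,165:365],None,fx=3,fy=3,interpolation=cv2.INTER_CUBIC)[:285]]))
E
```

```text
time_s: 25.67
ee_pos: [0.6332, -0.0228, 0.169]
tool_rot: [2.832, 1.358, 0.002]
force: [0.8, -0.0, -0.3]
grip_width: 0.997
grasp_force: 0.0
time_s: 26.5
ee_pos: [0.4351, -0.0247, 0.2174]
tool_rot: [2.831, 1.357, 0.004]
force: [1.8, 1.6, -0.2]
grip_width: 0.999
grasp_force: 0.0
t 26.5 pos [ 0.4351 -0.0247  0.2174] yaw 51.21 zax [ 0.003 -0.    -1.   ] F [ 1.8  1.6 -0.2] w 0.999 gf 0.0
level turn deg [ 0.16 -0.1  -0.  ] q [-0.21 -0.06 -0.43  1.19  0.    2.04]
```

View pics/c11.png

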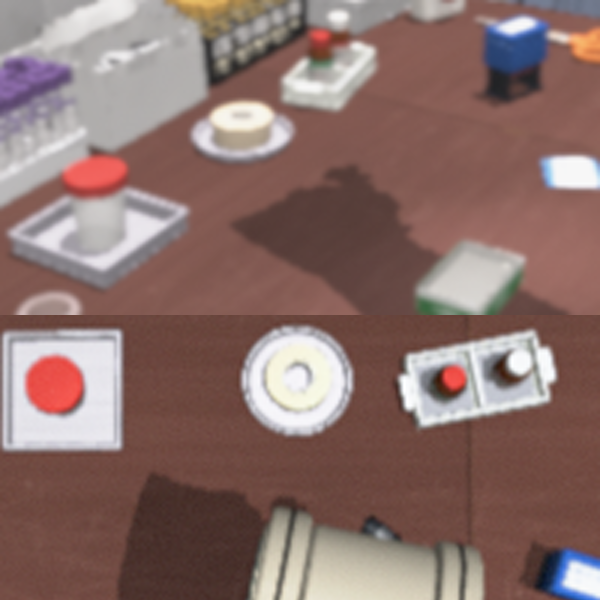

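All four are in place: tape flat in the dish (298,377), cup in the square tray (55,384), vials in their bays (453,379) and (518,362). The stamp stands untouched and the gripper is clear.

```bash
python3 -c "
from station import sign_off; print(sign_off())"
```

```text
the job is handed in; nothing more can be done
None
```

I handed the job in at about 26.5 s: the last pictures showed both vials upright in their bays, the cup upright in the square tray, the tape flat in the dish, the stamp where it stood and the gripper clear; `sign_off()` gave no verdict.

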